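# Refit the joystick grip from the tall pot

### The job

One of the two joystick consoles has lost its grip. Reach down into the tall aluminium pot that holds the spare round joystick grip, lift the grip out and set it down, not dropped, standing upright on its foot inside the empty collar of the bare console, then let go. Do not shove or tip that pot, and leave the square power plug at the bottom of its own identical pot.

Things in the scene. Friction and masses are not known exactly. Their poses are not given: they have to be found in the camera images.
- grip: Spare joystick grip: black plastic, round, 64 mm tall, about 60 g, standing free and upright within 3 mm of the middle of its pot. Origin: centre of its underside, z up its axis. Foot 30 mm in diameter (lowest 8 mm), waist 18 mm, head a straight cylinder 22 mm in diameter (23 over thin ribs) from 36 to 64 mm up: pinch its top 15 to 20 mm with the fingertips, from any side.
- pot: The pot holding the grip: round, aluminium, 100 mm outer and 92 mm inner diameter, 90 mm tall, inner floor 6 mm up, 0.6 kg, loose. Origin: centre of its underside, z up. The grip's top is 20 mm below the rim. Wide-open fingers do not fit: go in shut, open to 36 mm just above the grip, and keep the gripper's wide parts out. An identical pot holds the plug; which stands where varies.
- console_seat (a point): Empty collar on the bare console, a fixed dark 150 by 130 mm box without a stick. The point is the centre of the collar's flat steel floor, 32 mm above the desk, z up. The collar is a round black ring 10 mm high, inner diameter 48 mm, outer 58 mm: 9 mm of play all round the grip's foot. The other console is alike but carries its stick, 124 mm tall in all.
- plug: The wrong piece, to be left alone: a black square power plug, 26 by 26 by 52 mm tall with two thin steel pins on top, standing in the other, identical pot. Origin: centre of its underside, z up.
There are look-alikes about, which are no part of the job. What is shaped like the grip but red is not meant. What is shaped like the pot but pink is not meant.

How it is judged:
By the outcome, as a careful person would: the job done as asked, in the order asked, and still so for the second after the job is handed in, with the robot touching nothing.
It also fails if it takes over 45 s, if anything falls off the work surface, if the arm or the gripper's body presses on something with over 40 N, if the wrist force passes 120 N, or if a joint passes its speed limit or range.

### The arm

A 6-joint arm with a two-finger parallel gripper is mounted at the origin on the work surface. World frame = base frame: x ahead of the robot, y to its left, z up, the work surface at z = 0. Lengths are in m, angles in degrees, forces in N, time in s.
With the tool pointing down it reaches from about 0.35 to 0.875 m from the base axis. Payload 4.2 kg.
Tool frame: the origin (TCP) lies midway between the tips of the shut fingers; the grasp point (between the pads) lies 19 mm behind it; y points along the fingers, z is the direction in which the jaws open and shut, and the axes are right-handed (so a half turn about y gives the same grasp; the last joint's range is limited). The gripper opens to 87 mm and grips with 3 to 60 N. Pads are 19 mm wide; open, the fingers measure 117 mm over their backs; the gripper's body (75 mm by 190 mm) begins 51 mm behind the grasp point.
Start: joints at [-61.902, 22.042, 0.453, 0, -68.411, -14.817], TCP at [0.144, -0.608, 0.223] pointing down, gripper open.
Joint ranges: [-179.83, 179.83], [-69.29, 118.12], [-61.27, 80.66], [-181.25, 117.63], [-171.15, -9.14], [-177.46, 177.46]. Speed limits (degrees/s): [159.86, 159.86, 180, 180, 180, 180].

### API

Orientations are given as [roll, pitch, yaw] about the fixed x, y, z axes, in that order (R = Rz(yaw) Ry(pitch) Rx(roll)).
In Python, from workcell import env gives the robot as it stands. The module is installed in compiled form; this text tells all that it offers. Calls block until the motion is done:
- env.goto(position, orientation): joint-space move of the TCP to a pose.
- env.move_straight(position, rotation=None, rate=0.15, force_limit=None): straight line of the TCP; rotation=None keeps the orientation; rate is the mean speed in m/s. With force_limit (N) it stops when the force on the tool has changed by that much, and returns True; else False.
- env.set_joints(angles): joint-space move.
- env.gripper_to(opening, grasp_force=None): opening from 0.0 (shut) to 1.0 (fully open); grasp_force is the grip in N (None keeps the last); returns when the fingers have stopped.
- env.dwell(seconds).
- env.inverse_kinematics(position, orientation): joint angles nearest the present ones, or None.
- env.read_state(): the state.
- env.grab_frame(name): name is "side" or "top"; returns a dict with "image" (420x560x3 uint8, blue, green, red), "fx", "fy", "cx", "cy" (pixels), "position" and "orientation" of the camera in the world. Camera axes: x right, y up, looking along -z (the intrinsics and any distortion apply to the point x, -y, -z); pixel columns grow to the right and rows downward; lengths in m; the calibration is good to about 2 mm. A picture is of the moment at which its call begins. There is no depth.
A pose or a line that the arm cannot do raises env.Unreachable and nothing moves.
- env.close_job(): hands the job in, once; it reports no verdict.
Trained networks look in a picture, given as the dict that the camera call returned (one of the last four; its "shot" number tells which), for a name from the list of things; names that differ only in an ending like _2 or _b are one class to them, and where a whole thing is asked for, a point or a joint stands for the part that bears it (a point fixed in the world has none). Each returns a list of dicts, best first, with "score" (0 to 1); they miss things now and then, are a little off and sometimes report something else, mostly with a low value. They report only what shows in the picture. A call takes as long as a camera call. They do not tell look-alikes from the thing itself.
- env.search_frame(picture, thing): "xyz" ([x, y, z] in m, in world coordinates, good to about 4 mm: the middle of the surface that is visible of it).
- env.trace(picture, thing): "mask" (420x560 bool, what is visible of it).
The state is a dict: "clock": time; "joint_positions": joint angles; "qvel": joint speeds; "joint_torque": joint torques, N m; "position": TCP position; "tool_rot": TCP orientation; "force": force on the tool from outside, world axes, zero at the start; "wrist_torque": the same for the moment, N m; "opening": opening from 0.0 (shut) to 1.0 (fully open).
Only numpy, scipy, OpenCV 4.12 (cv2) and the standard library are available. Lean on these libraries where they do the work, as an engineer would, in place of code of your own. Each camera call takes 0.05 s, during which the arm holds its last target.

## Working session

There is one attempt and no reset: what is moved stays moved. The work goes in short steps, each a Python script; the robot and the scene stay as the last script left them, time stands still between calls to the robot, and variables do not carry over. Pictures are saved under pics/ and viewed, and the job is handed in when it is done.

```bash
mkdir -p pics
python3 - <<'E'
from workcell import env
import cv2
for n in("top","side"):
    f=env.grab_frame(n); cv2.imwrite(f"pics/{n}0.png",f["image"])
    print({k:v for k,v in f.items() if k!="image"})
    for t in("grip","pot","console_seat","plug"):
        try:
            print(n,t,[(round(d["score"],2),[round(float(x),3) for x in d["xyz"]]) for d in env.search_frame(f,t)])
        except Exception as e: print(t,e)
print(env.read_state())
E
```

```text
{'fx': 433.049821815768, 'fy': 433.049821815768, 'cx': 287.593688780872, 'cy': 207.09654932098613, 'position': array([ 0.42085187, -0.00488752,  0.88083247]), 'orientation': array([  7.97284153,  -1.79238473, -88.44056233]), 'shot': 1}
top grip [(0.76, [0.434, -0.16, 0.059]), (0.56, [0.543, -0.105, 0.065]), (0.48, [0.543, -0.213, 0.05])]
top pot [(0.97, [0.557, -0.115, 0.009]), (0.65, [0.624, -0.301, 0.037])]
top console_seat [(0.63, [0.461, 0.299, 0.03])]
top plug [(0.67, [0.44, -0.302, 0.057])]
{'fx': 428.4722476851375, 'fy': 428.4722476851375, 'cx': 279.8771163261988, 'cy': 208.76307442487933, 'position': array([0.12067636, 0.40617392, 0.69322089]), 'orientation': array([  41.7749638 ,    0.2189084 , -134.62752522]), 'shot': 2}
side grip [(0.88, [0.432, -0.152, 0.036]), (0.83, [0.544, -0.214, 0.036]), (0.44, [0.547, -0.106, 0.07])]
side pot [(0.72, [0.617, -0.282, 0.055]), (0.71, [0.535, -0.102, 0.058])]
side console_seat [(0.7, [0.45, 0.316, 0.03])]
side plug [(0.41, [0.445, -0.317, 0.061])]
{'clock': 0.5, 'joint_positions': array([-6.19039469e+01,  2.20420680e+01,  4.48169028e-01, -2.18081633e-03,
       -6.84139594e+01, -1.48159603e+01]), 'qvel': array([-0.08778853, -0.09589167,  0.00751002,  0.02544546,  0.03576788,
       -0.0108672 ]), 'joint_torque': array([ 3.63146555e-04, -3.90071654e+01,  1.87448967e+01,  4.22069371e+00,
        1.49744411e-02, -3.67820326e-05]), 'position': array([ 0.14356645, -0.60821097,  0.22250982]), 'tool_rot': array([-8.99918843e+01,  4.91790676e-05,  1.32792904e+01]), 'force': array([ 0.46548089,  0.22784303, -0.24565809]), 'wrist_torque': array([ 0.00225783, -0.0427119 , -0.03349347]), 'opening': 0.9991688817455019}
```

View pics/top0.png

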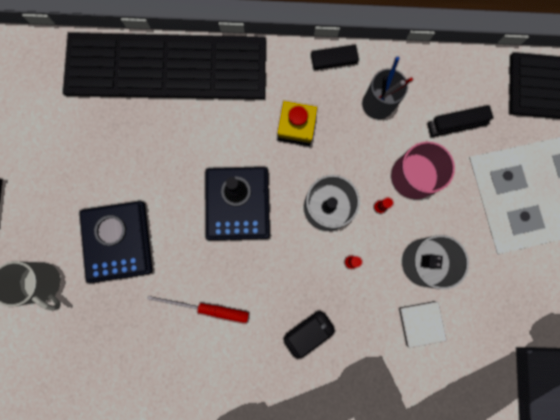

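View pics/side0.png

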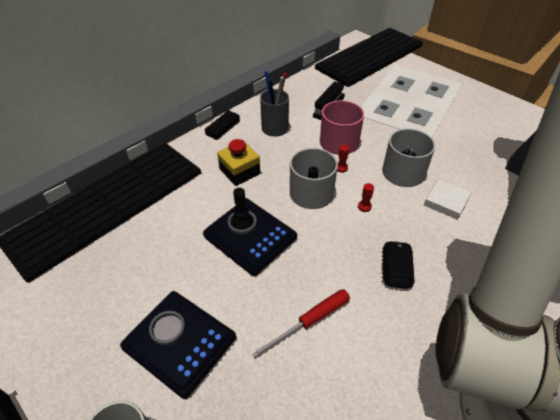

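Top view: the grip's pot is at (332,203) with the round grip in it, and the plug's pot is at (434,262). The bare collar is at (110,230), and the console that still has its stick is at (237,190). Next I'll zoom in to measure.

```bash
cat > h.py <<'E'
import numpy as np, cv2
from scipy.spatial.transform import Rotation as R
def ray(f,u,v):
    d=np.array([(u-f["cx"])/f["fx"],-(v-f["cy"])/f["fy"],-1.])
    return f["position"],R.from_euler("xyz",f["orientation"],degrees=True).as_matrix()@d
def onplane(f,u,v,z):
    p,d=ray(f,u,v); return p+d*(z-p[2])/d[2]
def proj(f,P):
    M=R.from_euler("xyz",f["orientation"],degrees=True).as_matrix()
    q=(np.atleast_2d(P)-f["position"])@M
    return np.c_[f["cx"]+f["fx"]*q[:,0]/-q[:,2], f["cy"]-f["fy"]*q[:,1]/-q[:,2]]
def circ(c,r,z):
    a=np.linspace(0,2*np.pi,60); return np.c_[c[0]+r*np.cos(a),c[1]+r*np.sin(a),0*a+z]
def draw(img,f,c,r,z,col,s,o):
    p=((proj(f,circ(c,r,z))-o+.5)*s-.5)
    cv2.polylines(img,[np.round(p).astype(int)],True,col,1)
def crop(f,u,v,h,s):
    o=np.array([u-h,v-h]); im=f["image"][v-h:v+h,u-h:u+h]
    return cv2.resize(im,None,fx=s,fy=s,interpolation=cv2.INTER_CUBIC),o
E
cat > m.py <<'E'
from workcell import env
import sys; from h import *
pot=np.array([float(x) for x in sys.argv[1:3]]);grip=np.array([float(x) for x in sys.argv[3:5]]);seat=np.array([float(x) for x in sys.argv[5:7]])
t=env.grab_frame("top"); s=env.grab_frame("side")
out=[]
for f,(pu,pv),(su,sv) in((t,(332,203),(110,230)),(s,(313,178),(168,327))):
    a,o=crop(f,pu,pv,32,6); b=a.copy()
    draw(b,f,pot,.05,.09,(0,255,0),6,o);draw(b,f,pot,.046,.09,(0,255,255),6,o);draw(b,f,pot,.05,0,(0,255,0),6,o);draw(b,f,grip,.011,.07,(0,0,255),6,o)
    c,o=crop(f,su,sv,24,8);d=c.copy()
    draw(d,f,seat,.024,.032,(0,0,255),8,o);draw(d,f,seat,.024,.042,(0,255,255),8,o);draw(d,f,seat,.029,.042,(0,255,0),8,o)
    out.append(np.hstack([cv2.resize(x,(200,200)) if 0 else x[:384,:384] for x in(b,d)]))
for n,x in zip("ts",out): cv2.imwrite(f"pics/{sys.argv[7]}{n}.png",x)
E
python3 - <<'E'
from workcell import env
from h import *
t=env.grab_frame("top"); s=env.grab_frame("side")
print("pot floor",onplane(t,332,203,.006),"grip top",onplane(t,330,204,.07),onplane(s,313,172,.07))
print("seat",onplane(t,110,230,.04),onplane(s,168,327,.04))
E
python3 m.py 0.54 -0.105 0.54 -0.105 0.47 0.32 a
```

```text
pot floor [ 0.55549382 -0.11973048  0.006     ] grip top [ 0.54360162 -0.10754274  0.07      ] [ 0.54334779 -0.1059584   0.07      ]
seat [0.48411228 0.31221451 0.04      ] [0.48195889 0.31114973 0.04      ]
```

```bash
python3 m.py 0.545 -0.107 0.5435 -0.107 0.483 0.312 b
```

```text
(no output)
```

View pics/bt.png

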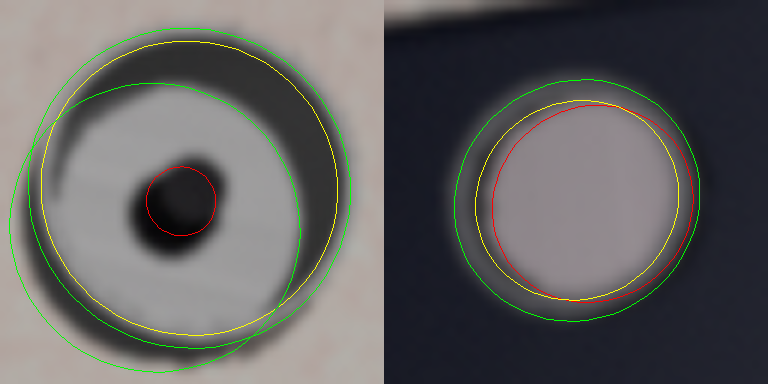

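View pics/bs.png

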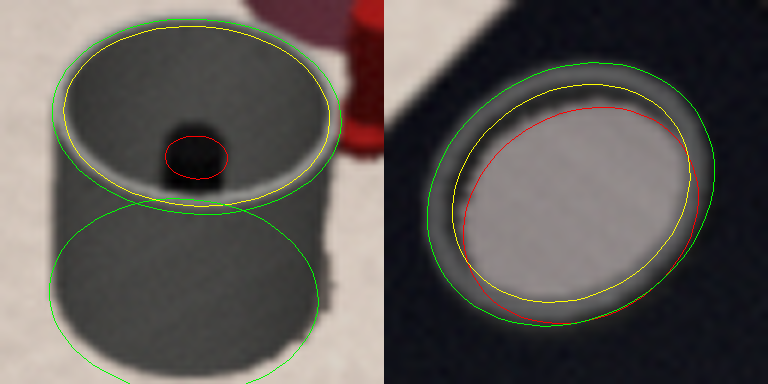

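```bash
sed -i 's/return cv2.resize(im,None/im=cv2.convertScaleAbs(np.uint8(255*(im\/255.)**.55)); return cv2.resize(im,None/' h.py; python3 m.py 0.547 -0.108 0.547 -0.110 0.484 0.311 c; python3 -c "
import cv2,numpy as np
cv2.imwrite('pics/c.png',np.vstack([cv2.imread('pics/ct.png'),cv2.imread('pics/cs.png')])[:, :][:768].copy()) if 0 else 0
a=cv2.imread('pics/ct.png')[:,:384];b=cv2.imread('pics/cs.png')[:,:384];cv2.imwrite('pics/c.png',np.hstack([a,b]))"
```

```text
(no output)
```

View pics/c.png

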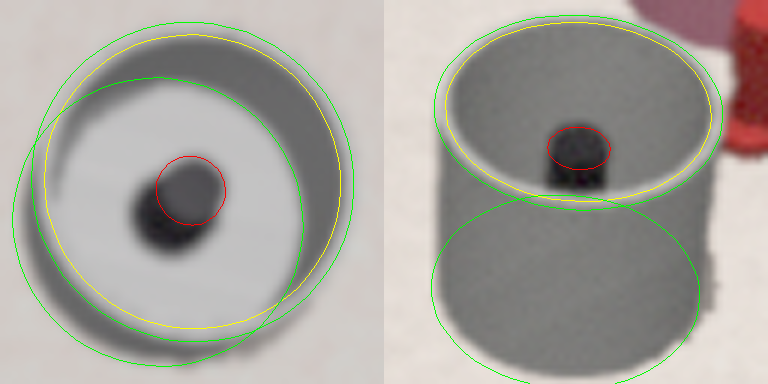

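The overlays agree in both views. Grip head is at about (0.547,-0.110), the pot at (0.547,-0.108) and the seat at (0.484,0.311). I'll go above the pot with the fingers shut.

Run:
```python
from workcell import env
from h import *
env.gripper_to(0.0,15)
for p in([.547,-.11,.25],[.547,-.11,.05],[.484,.311,.25],[.484,.311,.075]): print(env.inverse_kinematics(p,[-90,0,0]))
s=env.read_state();env.move_straight([s["position"][0],s["position"][1],.28])
env.goto([.547,-.11,.28],[-90,0,0])
env.move_straight([.547,-.11,.11])
s=env.read_state();print(s["clock"],s["position"],s["force"],s["opening"])
for n,(u,v) in(("top",(332,203)),("side",(313,170))):
    f=env.grab_frame(n);cv2.imwrite(f"pics/hov_{n}.png",f["image"]);
    print(proj(f,[.547,-.11,.11]))
a=cv2.imread("pics/hov_top.png")[110:310,220:460];b=cv2.imread("pics/hov_side.png")[60:260,200:440]
cv2.imwrite("pics/hov.png",cv2.resize(np.hstack([a,b]),(800,333)))
```

```text
[ 5.27251417e+00  1.44341739e+01 -6.57268482e+00 -2.54444375e-14
 -6.89931413e+01 -9.52725142e+01]
[ 5.27251417e+00  2.62164643e+01 -2.12722738e+01 -2.54444375e-14
 -4.25112618e+01 -9.52725142e+01]
[ 4.88501298e+01  1.61583942e+01 -4.19733943e+00 -2.54444375e-14
 -6.96442664e+01 -1.38850130e+02]
[ 4.88501298e+01  2.56740242e+01 -1.74376118e+01 -2.54444375e-14
 -4.68883640e+01 -1.38850130e+02]
6.525 [ 0.54766303 -0.11006074  0.1108705 ] [-0.72219101  0.1425639   0.05314569] 0.001358900319935062
[[334.21350321 198.96362439]]
[[314.06520373 155.92682275]]
```

View pics/hov.png

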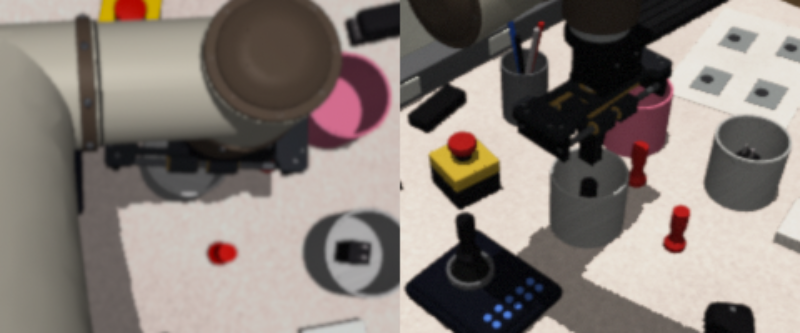

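In the side view the shut tips are at (315,156), and the calibration predicts (314,156). The red grips and the pink pot are clear of the gripper. I'll go down into the pot.

Run:
```python
from workcell import env
from h import *
def st():
    s=env.read_state();print(round(s["clock"],2),s["position"].round(4),s["force"].round(2),round(s["opening"],3))
p=lambda z:[.547,-.11,z]
print(env.move_straight(p(.082),rate=.08,force_limit=6));st()
env.gripper_to(36/87,15);st()
print(env.move_straight(p(.051),rate=.06,force_limit=6));st()
f=env.grab_frame("side");cv2.imwrite("pics/dn.png",cv2.resize(f["image"][80:260,220:440],(733,600)))
```

```text
False
7.12 [ 0.5471 -0.1101  0.0819] [0.32 0.33 0.25] 0.006
8.01 [ 0.547 -0.11   0.082] [-0.31  0.1  -0.33] 0.408
False
8.68 [ 0.5471 -0.11    0.0508] [ 0.87  0.42 -0.05] 0.416
```

View pics/dn.png

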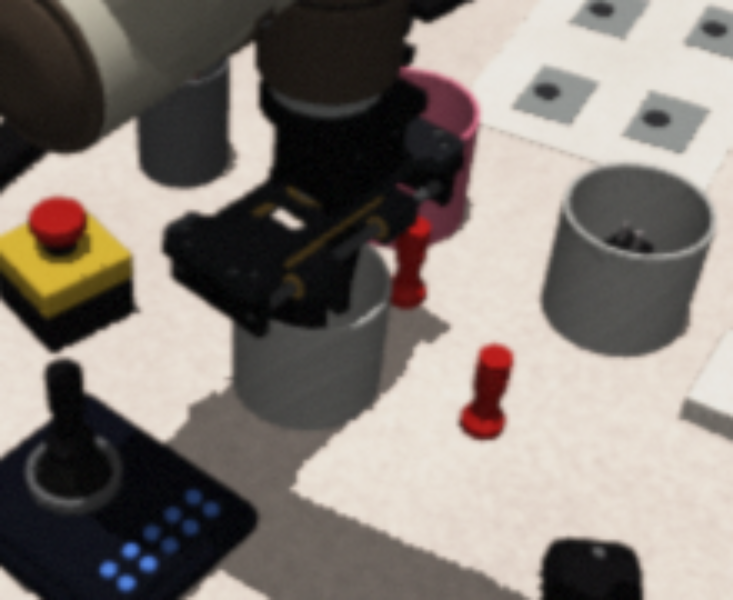

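The fingers are inside the pot at 36 mm, with no contact force and the pot unmoved. Now I'll grip and lift.

Run:
```python
from workcell import env
from h import *
def st():
    s=env.read_state();print(round(s["clock"],2),s["position"].round(4),s["force"].round(2),round(s["opening"],3))
p=lambda z:[.547,-.11,z]
env.gripper_to(0.0,18);st()
env.move_straight(p(.27),rate=.12);st()
f=env.grab_frame("side");cv2.imwrite("pics/up.png",cv2.resize(f["image"][50:260,200:440],(686,600)))
```

```text
9.16 [ 0.5472 -0.11    0.0512] [0.09 0.2  0.68] 0.246
11.13 [ 0.5467 -0.1099  0.2693] [-0.08  0.2   0.4 ] 0.244
```

View pics/up.png

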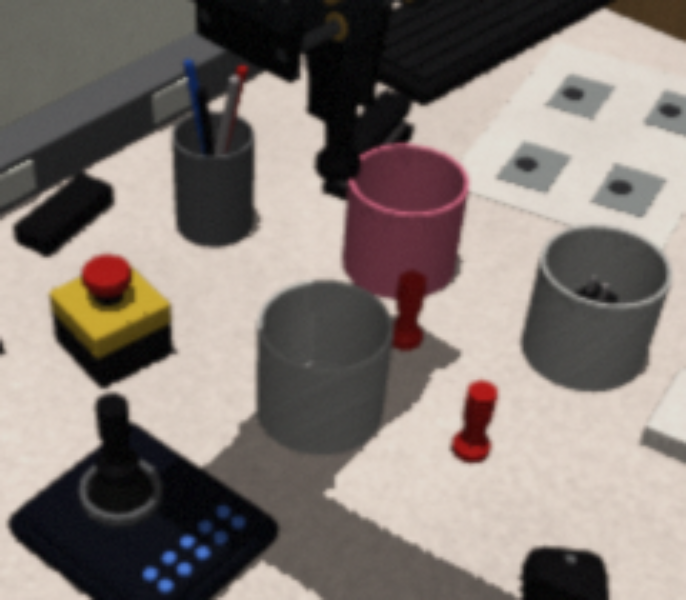

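The grip is held (opening 0.244, about 21 mm) and hangs upright. The pot stands empty and undisturbed. Next I'll carry it to just above the collar.

Run:
```python
from workcell import env
from h import *
def st():
    s=env.read_state();print(round(s["clock"],2),s["position"].round(4),s["force"].round(2),round(s["opening"],3))
env.goto([.484,.311,.27],[-90,0,0]);st()
env.move_straight([.484,.311,.098],rate=.12,force_limit=8);st()
o=[]
for n in("top","side"):
    f=env.grab_frame(n);u,v=proj(f,[.484,.311,.04])[0].astype(int)
    print(n,u,v); h=48;a,of=crop(f,u,v,h,8)
    draw(a,f,(.484,.311),.024,.042,(0,255,255),8,of);draw(a,f,(.484,.311),.015,.098-.0452,(0,0,255),8,of)
    o.append(cv2.resize(a,(400,400)))
cv2.imwrite("pics/seat1.png",np.hstack(o))
```

```text
12.75 [0.4844 0.3101 0.2701] [ 0.25  0.16 -1.08] 0.244
14.33 [0.4844 0.3114 0.0988] [-0.04 -0.47 -1.6 ] 0.244
top 110 230
side 167 326
```

View pics/seat1.png

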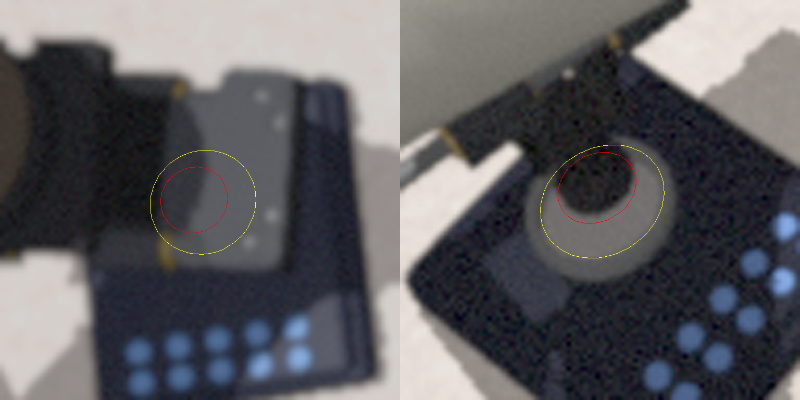

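Run:
```python
from workcell import env
from h import *
f=env.grab_frame("side");f0=dict(f);f0["image"]=cv2.imread("pics/side0.png")
t=env.grab_frame("top");t0=dict(t);t0["image"]=cv2.imread("pics/top0.png")
c=(.482,.3125)
o=[]
for g in (t0,f0,f):
    u,v=(proj(g,[.484,.311,.04])[0]).astype(int)
    a,of=crop(g,u,v,22,9);b=a.copy()
    draw(b,g,c,.024,.032,(0,0,255),9,of);draw(b,g,c,.029,.042,(0,255,0),9,of);
    if g is f: draw(b,g,(.4844,.3114),.015,.0988-.0452,(255,255,0),9,of)
    o.append(cv2.resize(b,(266,266)) if 0 else b)
x=np.vstack([np.hstack(o[1:])]);cv2.imwrite("pics/fit.png",x);cv2.imwrite("pics/fitt.png",o[0])
```

```text
(no output)
```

View pics/fit.png

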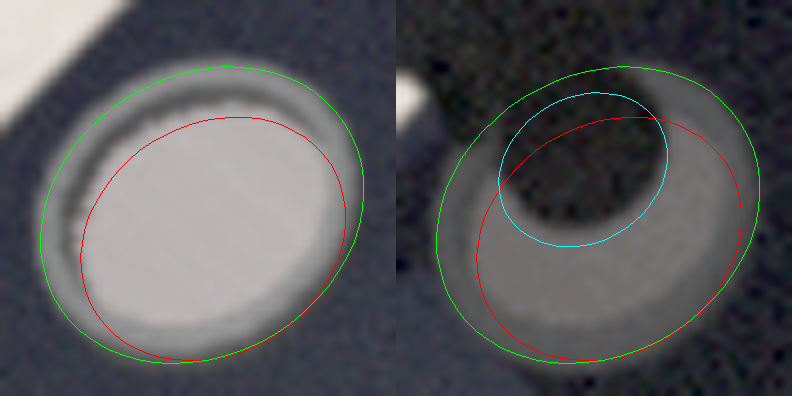

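View pics/fitt.png

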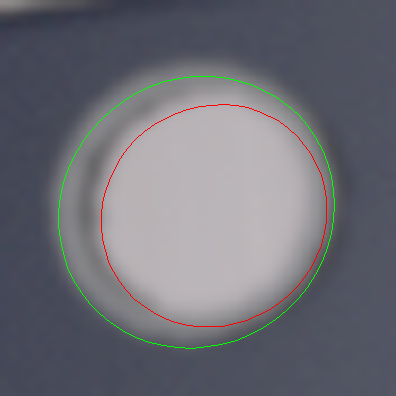

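The collar fits (0.484,0.311). In the side image the foot sits about 1.6 px higher than predicted, which is at most 4 mm and inside the 9 mm play. I'll split the difference, lower slowly with a force limit, and look again inside the collar.

Run:
```python
from workcell import env
from h import *
def st():
    s=env.read_state();print(round(s["clock"],2),s["position"].round(4),s["force"].round(2),round(s["opening"],3))
X,Y=.483,.3122
env.move_straight([X,Y,.098],rate=.03);st()
print(env.move_straight([X,Y,.082],rate=.03,force_limit=4));st()
f=env.grab_frame("side");u,v=(proj(f,[.484,.311,.04])[0]).astype(int)
a,of=crop(f,u,v,30,9)
draw(a,f,(X,Y),.015,.082-.0452,(255,255,0),9,of)
cv2.imwrite("pics/in.png",a)
```

```text
14.78 [0.4829 0.3123 0.0981] [-0.87  0.12 -1.44] 0.242
False
15.47 [0.4831 0.3122 0.082 ] [ 0.19  0.3  -0.94] 0.245
```

View pics/in.png

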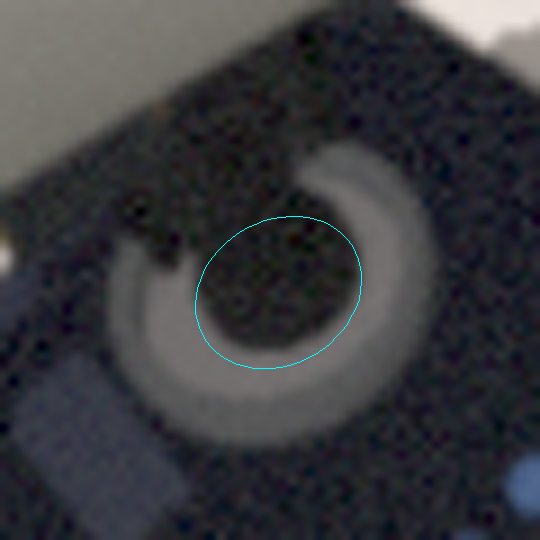

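The foot is inside the collar with floor visible all around it. I'll lower it the last few millimetres onto the floor.

Run:
```python
from workcell import env
from h import *
def st():
    s=env.read_state();print(round(s["clock"],2),s["position"].round(4),s["force"].round(2),round(s["opening"],3))
X,Y=.483,.3122
print(env.move_straight([X,Y,.0725],rate=.012,force_limit=4));st()
env.dwell(.3);st()
f=env.grab_frame("side");u,v=(proj(f,[.484,.311,.04])[0]).astype(int)
a,of=crop(f,u,v,30,9);cv2.imwrite("pics/dn2.png",a)
```

```text
True
16.02 [0.4832 0.3121 0.0771] [-0.38 -0.64  3.65] 0.241
16.32 [0.4831 0.3122 0.0771] [ 0.37 -0.01  5.25] 0.247
```

View pics/dn2.png

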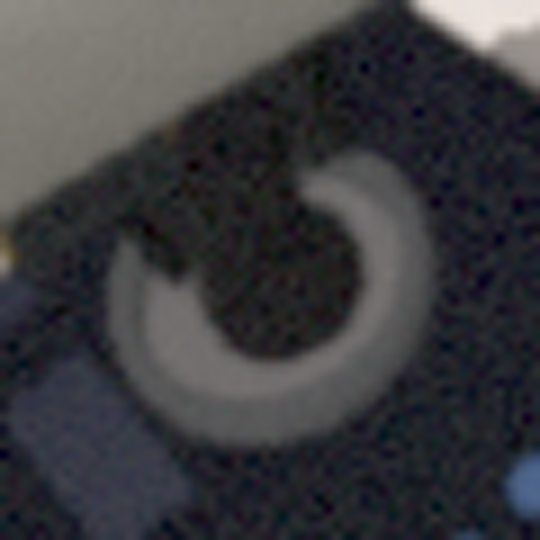

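Contact came at TCP z 0.0771, where 0.0772 was expected, so the foot is on the floor. Now I'll release and retreat.

Run:
```python
from workcell import env
from h import *
def st():
    s=env.read_state();print(round(s["clock"],2),s["position"].round(4),s["force"].round(2),round(s["opening"],3))
X,Y=.483,.3122
env.gripper_to(.5);st()
env.move_straight([X,Y,.28],rate=.12);st()
env.goto([.40,.0,.35],[-90,0,0]) if 0 else env.set_joints([-61.902,10,0.453,0,-68.411,-14.817]) if 0 else env.goto([.2,-.5,.3],[-90,0,0]);st()
o=[]
for n in("top","side"):
    f=env.grab_frame(n);cv2.imwrite(f"pics/end_{n}.png",f["image"])
    u,v=(proj(f,[.484,.311,.05])[0]).astype(int)
    a,of=crop(f,u,v,44,9);o.append(cv2.resize(a,(400,400)))
cv2.imwrite("pics/endz.png",np.hstack(o))
```

```text
17.08 [0.4825 0.3117 0.0762] [-0.14 -0.84  0.23] 0.496
18.93 [0.4828 0.312  0.2792] [-0.13  0.49  0.13] 0.5
21.95 [ 0.2006 -0.4998  0.2999] [ 0.05  0.26 -0.44] 0.497
```

View pics/endz.png

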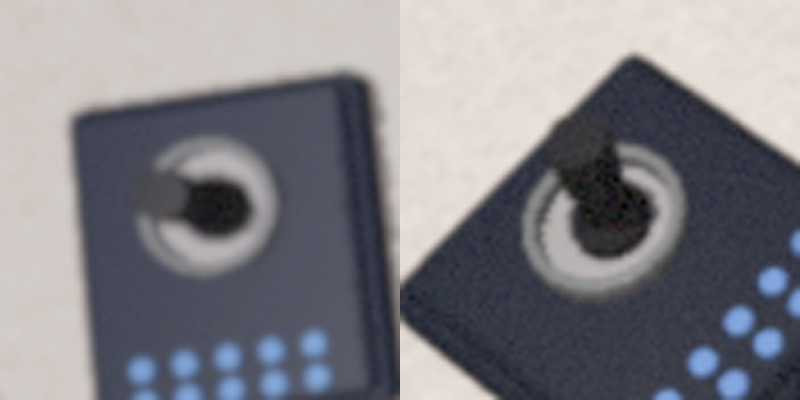

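View pics/end_top.png

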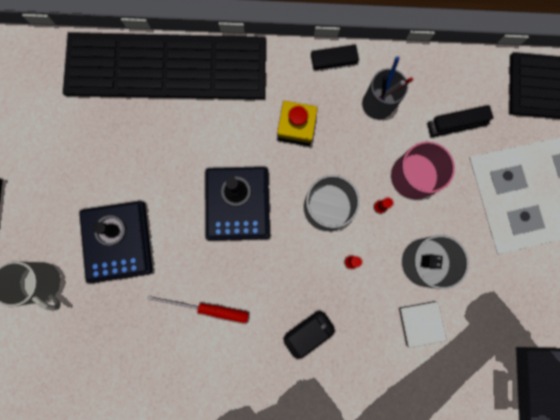

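Run:
```python
from workcell import env
from h import *
o=[]
for n in("top","side"):
    f=env.grab_frame(n)
    u,v=(proj(f,[.484,.311,.05])[0]).astype(int)
    a,of=crop(f,u,v,44,9)
    c=(.483,.3122)
    draw(a,f,c,.015,.032,(255,255,0),9,of);draw(a,f,c,.011,.096,(0,0,255),9,of);draw(a,f,(.484,.311),.024,.042,(0,255,0),9,of)
    o.append(cv2.resize(a,(400,400),interpolation=cv2.INTER_AREA))
cv2.imwrite("pics/endo.png",np.hstack(o))
```

```text
(no output)
```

View pics/endo.png

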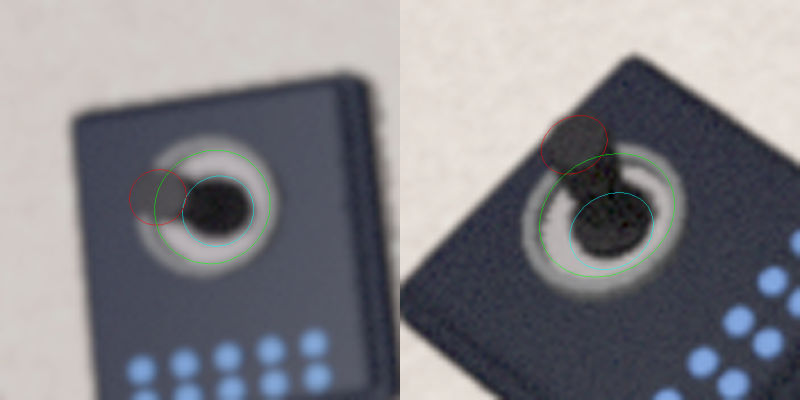

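Head and foot both match the upright overlays within about 1–2 px, so the grip stands upright inside the collar. Handing in.

```bash
python3 -c "
from workcell import env
print(env.read_state()['clock']);env.close_job()"
```

```text
22.15
the job is handed in; nothing more can be done
```

The spare grip is standing upright on its foot in the bare console's collar. I handed the job in at 22.15 s on the robot's clock.

- **Lifting it out:** I went into the pot with the fingers shut, opened to 36 mm just above the grip, and pinched its head with 18 N. The pot shows no visible movement before and after the lift.
- **Setting it down:** I lowered the grip slowly until it touched the collar floor at TCP z = 0.0771 m, against 0.0772 m expected. I then opened the fingers and moved clear.
- **Last checks:** In both camera views the head and foot match an upright grip to within about 1–2 px, and the foot is clear of the ring. The plug is still in its own pot, and nothing else in the scene looks moved.
- **One disagreement:** While hovering over the collar, the side camera showed the foot about 1.6 px (up to 4 mm) from where I predicted. I shifted about 1.6 mm to split the difference, well inside the 9 mm of play, and a second look showed the foot clear of the ring.

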